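Post the used battery through the sprung flap

TASK

Post the used 9-volt battery lying on the feed ledge into the clear collection box: swing the box's sprung metal flap inwards with one fingertip and hold it open while the other finger pushes the battery along the ledge, under the flap and over the sill; once it has dropped inside, draw back and let the flap close. The metal flap must not touch the battery (it could short its terminals), so do not shove the flap open with it, and do not lift or stand the battery up. Leave everything else on the desk where it is.

Things in the scene. Friction and masses are not known exactly. Their poses are not given: they have to be found in the camera images.
- collector: Clear battery collection box, fixed on the desk: 225 mm deep (x), 150 wide (y), 190 high. Origin: centre of its underside; x runs from front to back (the battery goes in along +x), z up. Front part (x -110 to -9 mm): solid white plinth, its flat top 55 mm above the desk is the feed ledge, with side rails 7 mm high, 142 mm apart. Behind it the chamber, inside to x = 112 mm.
- sill (a point): Middle of the ledge's inner edge, on the ledge top (box x = -9, y = 0, z = 55 mm). Behind it the chamber is open down to a floor 8 mm above the desk (a few old cells lie at its back), so the battery drops once more than half of it is past the sill.
- hinge (a point): Middle of the flap's hinge line (box x = 18, y = 0, z = 175 mm), fixed. Above it the header (box x 14 to 26, z 180 to 190 mm) and behind that the clear roof: only what stays below the hinge line can reach in, such as a finger tilted forwards. The mouth below is 142 mm wide between the white side jambs, which lean back like the flap.
- flap (a joint): Flap angle in rad: 0 closed, grows as its lower edge swings inwards (+x of the box) about the hinge line, which runs along the box's y; stop at 1.15. It cannot swing outwards. A spring shuts it with 0.11 N m when closed, plus 0.10 N m per rad (about 3 N at a fingertip 60 mm below the hinge), lightly damped.
- flap_edge (a point): Middle of the flap's rounded lower edge. The flap is a plain aluminium sheet 134 mm wide, 3 mm thick, 121 mm from hinge line to lower edge. Closed it leans 14.4 degrees, lower edge nearer the front: this point is then at box x = -12 mm, 3 mm above the ledge.
- battery: The used 9-volt block battery, black with a steel end, lying flat on the feed ledge: 26.5 mm (its x, the way it is pushed) by 48.5 mm (its y, terminals at the +y end) by 17.5 mm high, 46 g. Origin: centre of its underside. It lies roughly square to the flap, up to 0.25 rad askew, 30 to 65 mm (its centre) in front of the flap's lower edge and up to 28 mm off the middle.
- spare_battery: A good 9-volt battery of the same kind standing upright on the desk beside the box, 17.5 by 26.5 by 48.5 mm; leave it alone. Origin: centre of its underside.
- screwdriver: Screwdriver 160 mm long lying on the desk beside the box; leave it alone.
- tape: Roll of tape lying flat beside the box, 76 mm across, 18 mm high; leave it alone.
- mug: White mug, 80 mm across, 92 mm high; leave it alone.
- glue: White glue bottle, 44 mm across, 120 mm high; leave it alone.
- mouse: Black computer mouse, 98 by 58 by 32 mm; leave it alone.
- carton: Small white carton, 75 by 110 by 35 mm; leave it alone.
Mind the look-alikes: they are no part of the job. What is shaped like the battery but green, orange or pink is not meant.

How it is judged:
By the outcome, as a careful person would: the job done as asked, in the order asked, and still so for the second after the job is handed in, with the robot touching nothing.
It also fails if it takes over 48 s, if anything falls off the work surface, if the arm or the gripper's body presses on something with over 40 N, if the wrist force passes 120 N, or if a joint passes its speed limit or range.

ROBOT

A 6-joint arm with a two-finger parallel gripper is mounted at the origin on the work surface. World frame = base frame: x ahead of the robot, y to its left, z up, the work surface at z = 0. Lengths are in mm, angles in rad, forces in N, time in s.
With the tool pointing down it reaches from about 350 to 850 mm from the base axis. Payload 8.1 kg.
Tool frame: the origin (TCP) lies on the centre line of the jaws, within the pads' length; the fingertips stand 17 mm ahead of it and the grasp point (between the pads) lies 2 mm behind it; z points along the fingers, y is the line along which they close (so a half turn about z gives the same grasp; the last joint's range is limited). The gripper opens to 93 mm and grips with 3 to 60 N. Pads are 15 mm wide; open, the fingers measure 128 mm over their backs; the gripper's body (75 mm by 188 mm) begins 65 mm behind the grasp point.
Start: joints at [-1.431, 0.13, 1.488, -0, 1.523, -0.085], TCP at [133.767, -584.903, 235.635] pointing down, gripper open.
Joint ranges: [-2.96, 2.96], [-0.89, 2.26], [0.02, 2.5], [-1.34, 4.48], [0, 2.73], [-2.66, 2.66]. Speed limits (rad/s): [2.39, 2.39, 2.79, 3.14, 3.14, 3.14].

INTERFACE

Orientations are given as a unit quaternion [w, x, y, z].
In Python, from plant import r gives the robot as it stands.
- The arm moves only by the tool drive_tool, never from a script. Its argument "increments" is a list that holds one entry, the list of rows, each a list of 5 numbers: the opening, from 0 (shut) to 1 (fully open), then the shift along the tool's x, y, z in units of 40 mm (1.0 is 40 mm), then the turn about the tool's z in units of 8 degrees (1.0 is 8 degrees). A call has 1 to 10 rows; each row is the pose to reach, as a shift and turn from the pose commanded when the call began, along the tool's axes at that moment; what a row does not reach only later rows make up. A row lasts 1/8 s, in which the tool goes at most 62.5 mm and 10.7 degrees, less where a joint would pass 70% of its speed; a pose out of reach is approached as far as the arm can. A call with a gripper value outside its range is refused whole. The fingers move at their own pace and stop on an object; "force" is the grip in N (left out, the last holds). Time passes only in rows, so rows that repeat a pose let the fingers close. It gives the time, the measured TCP pose, the force, the opening and the grip force at its end, in the units of the state.
- r.read_state(): the state, without advancing time (a new reading comes with each control period).
- r.read_camera(name): name is "scene" or "side" or "wrist"; returns the picture (384x512x3 uint8, blue, green, red); there is no depth.
- r.camera_params(name): a dict with "intrinsics" (3x3 intrinsics, pixels), "D" ([k1, k2, p1, p2, k3] as OpenCV has them; the pictures are not rectified), "position" and "orientation" of the camera in the world. Camera axes: x right, y down, z forward; pixel columns grow to the right and rows downward; lengths in mm; the calibration is good to about 2 mm. A picture is of the moment at which its call begins: read the wrist's pose just before it. camera_params takes no time and is no camera call; for the wrist camera it gives the pose at the moment of the call.
- r.finish_job(): hands the job in; it is judged then, once.
The state is a dict: "time": time; "joint_positions": joint angles; "dq": joint speeds; "joint_torque": joint torques, N m; "tool_pos": TCP position; "tcp_rot": TCP orientation; "ft_force": force on the tool from outside, world axes, zero at the start; "wrist_torque": the same for the moment, N m; "opening": opening from 0.0 (shut) to 1.0 (fully open); "gripper_force": force on a finger pad.
Only numpy, scipy, OpenCV 4.12 (cv2) and the standard library are available. Lean on these libraries where they do the work, as an engineer would, in place of code of your own. Each camera call takes 0.05 s, during which the arm holds its last target. There are 200 camera calls.

## Working session

There is one attempt and no reset: what is moved stays moved. The work goes in short steps, Python scripts to look and compute and a tool call to move; the robot and the scene stay as the last step left them, time stands still between calls to the robot, and variables do not carry over. Pictures are saved under pics/ and viewed, at most 10 in all, crops included, and the job is handed in when it is done.

Besides the shell and the picture viewer there is one more tool, called after "Call:" as name([rows], argument=value, ...), one row to a line, values as JSON. drive_tool: Moves the arm, as the interface text tells. Its arguments: {"type":"object","properties":{"increments":{"type":"array","items":{"type":"array","items":{"type":"array","items":{"type":"number"}}}},"force":{"type":"number"}},"required":["increments"]}

```bash
ls; mkdir -p pics; python3 - <<'E'
from plant import r
import cv2
s=r.read_state();print(s)
for n in("scene","side"):
    cv2.imwrite(f"pics/{n}0.png",r.read_camera(n))
    print(n,r.camera_params(n))
print(r.camera_params("wrist"))
E
```

```text
pics
{'time': 0.0, 'joint_positions': array([-1.43136361e+00,  1.31158427e-01,  1.48925869e+00,  2.31668416e-05,
        1.52298616e+00, -8.54252980e-02]), 'dq': array([ 1.86558110e-06,  3.33108870e-04,  1.04381534e-03,  2.33357474e-03,
       -1.95562543e-04,  1.08668477e-05]), 'joint_torque': array([ 3.61023653e-03, -5.59837496e+01, -4.91759348e+01,  7.70484237e-02,
        3.51103710e-02, -1.31242227e-04]), 'tool_pos': array([ 133.72252856, -584.3690672 ,  234.60035526]), 'tcp_rot': array([-9.05292651e-04,  9.93686169e-01,  1.12191697e-01, -1.28783072e-05]), 'ft_force': array([-0.37908136,  0.3967135 , -0.72018365]), 'wrist_torque': array([0.02620777, 0.00690908, 0.03750081]), 'gripper_force': 0.0, 'opening': 1.0000243630028367}
scene {'intrinsics': array([[393.58218692,   0.        , 256.97329736],
       [  0.        , 393.58218692, 195.9121374 ],
       [  0.        ,   0.        ,   1.        ]]), 'D': array([-0.11295068,  0.        ,  0.        ,  0.        ,  0.        ]), 'position': array([1057.95448055, -158.45368097, 1017.62518143]), 'orientation': array([-0.2321802 ,  0.78307666,  0.55310417, -0.16419218])}
side {'intrinsics': array([[430.40088093,   0.        , 254.71037047],
       [  0.        , 430.40088093, 186.58202591],
       [  0.        ,   0.        ,   1.        ]]), 'D': array([0.01670287, 0.        , 0.        , 0.        , 0.        ]), 'position': array([264.38088922, 961.51469344, 917.13270785]), 'orientation': array([ 0.05072419, -0.10554926,  0.89362254, -0.43327263])}
{'intrinsics': array([[276.31724793,   0.        , 253.69247829],
       [  0.        , 276.31724793, 194.18301569],
       [  0.        ,   0.        ,   1.        ]]), 'D': array([-0.00420836,  0.        ,  0.        ,  0.        ,  0.        ]), 'position': array([ 201.79104813, -568.98694008,  384.46852972]), 'orientation': array([ 0.09853602,  0.77548623, -0.61838586, -0.08068882])}
```

View pics/scene0.png

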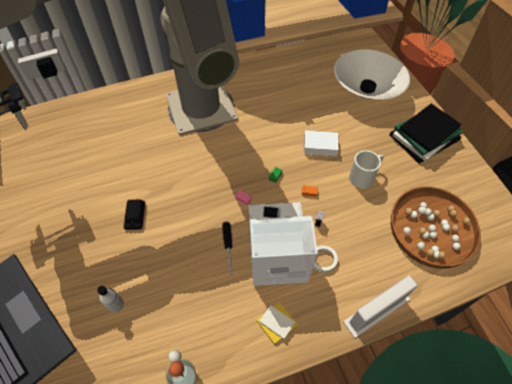

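View pics/side0.png

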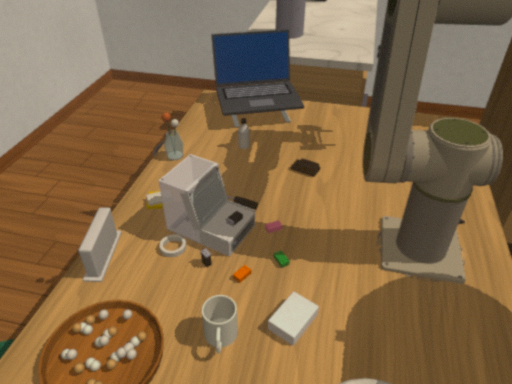

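The collector is at scene (283,245) and side (208,205). The black battery on its ledge is at scene (271,212) and side (235,217). The look-alikes are pink, green and orange, plus the upright spare at scene (320,218). I'll enlarge both views to confirm.

```bash
python3 - <<'E'
import cv2,numpy as np
a=cv2.imread("pics/scene0.png")[190:290,230:345];b=cv2.imread("pics/side0.png")[145:265,150:265]
a=cv2.resize(a,None,fx=6,fy=6,interpolation=cv2.INTER_CUBIC);b=cv2.resize(b,None,fx=5,fy=5,interpolation=cv2.INTER_CUBIC)
cv2.imwrite("pics/a.png",a);cv2.imwrite("pics/b.png",b)
E
```

```text
(no output)
```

View pics/a.png

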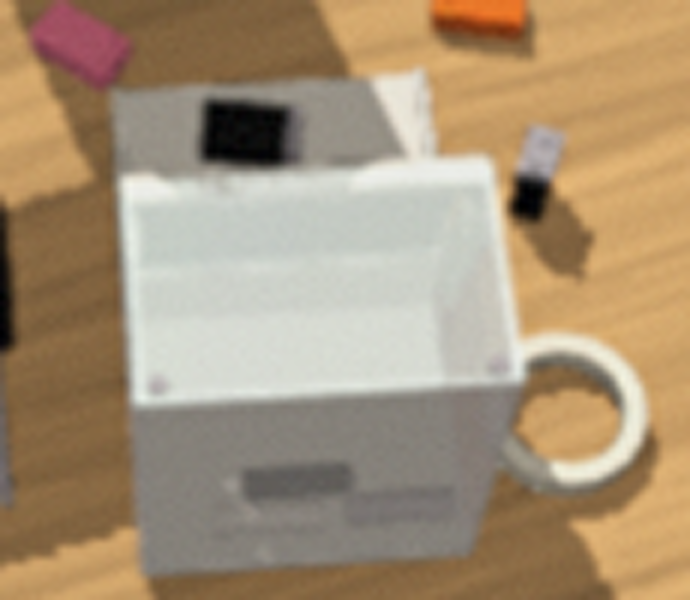

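View pics/b.png

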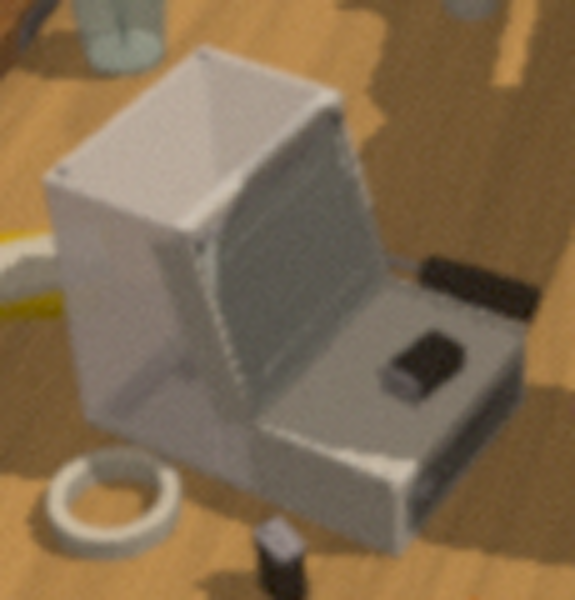

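```bash
cat > h.py <<'E'
import numpy as np,cv2
from scipy.spatial.transform import Rotation as R
from scipy.optimize import least_squares
def rot(q): return R.from_quat(np.asarray(q),scalar_first=True)
def proj(P,c):
    Rm=rot(c["orientation"]).as_matrix().T
    return cv2.projectPoints(np.asarray(P,float).reshape(-1,1,3),cv2.Rodrigues(Rm)[0],-Rm@c["position"],c["intrinsics"],c["D"])[0][:,0]
def place(P,x,y,z,a): return R.from_euler('z',a).apply(np.asarray(P,float))+[x,y,z]
E
cat > fit.py <<'E'
from h import *
from plant import r
cs,cd=r.camera_params("scene"),r.camera_params("side")
A=[((-110,-75,62),113,90),((-110,75,62),425,70),((14,-75,190),122,180),((14,75,190),490,160),((115,-75,190),135,402),((115,75,190),520,378),((115,-75,0),147,573),((115,75,0),470,553)]
B=[((115,75,190),47,178),((115,-75,190),205,48),((14,-75,190),340,97),((14,75,190),190,235),((-110,75,0),400,555),((-110,75,62),405,465),((115,75,0),85,420)]
PA=[a[0] for a in A];uA=np.array([[a[1]/6+230,a[2]/6+190] for a in A])
PB=[a[0] for a in B];uB=np.array([[a[1]/5+150,a[2]/5+145] for a in B])
f=lambda p:np.r_[(proj(place(PA,*p),cs)-uA).ravel(),(proj(place(PB,*p),cd)-uB).ravel()]
s=least_squares(f,[550,0,0,0.1],x_scale=[100,100,100,.3],loss='soft_l1');p=s.x
print(p.round(3));print(f(p).reshape(-1,2).round(1).tolist())
# battery: centroid of top-face in both
def tri(ua,ub):
    g=lambda P:np.r_[(proj(P,cs)-ua).ravel(),(proj(P,cd)-ub).ravel()]
    s=least_squares(g,[500,0,60.]);return s.x,s.fun
# top corners: scene crop; side crop   order: (-x,-y),(-x,+y),(+x,+y)
for a,b in [((205,100),(465,345)),((303,107),(425,390)),((298,162),(385,372)),((201,160),(435,331))]:
    P,e=tri(np.array(a)/6+[230,190],np.array(b)/5+[150,145]); print(P.round(1),(R.from_euler('z',-p[3]).apply(P-p[:3])).round(1),e.round(1))
E
python3 fit.py
```

```text
[ 6.13854e+02  5.90010e+01 -1.51600e+00 -2.74000e-01]
[[-0.7, -1.3], [-0.7, -0.9], [-0.4, -0.9], [-0.4, -1.2], [-0.1, 0.4], [0.7, 0.3], [-1.3, 0.8], [-0.1, 0.5], [-1.0, 0.1], [-0.7, -0.3], [0.4, -0.6], [0.0, -0.1], [-0.2, 1.0], [-2.0, 3.6], [-0.0, 1.1]]
[517.2  53.6  70.8] [-91.6 -31.3  72.3] [-0.3 -0.3 -0.4  0.2]
[532.4  95.3  68. ] [-88.3  12.9  69.5] [-1.  -0.8 -1.1  0.6]
[559.2  83.2  65.9] [-59.1   8.5  67.4] [-0.7 -0.6 -0.9  0.4]
[541.5  41.   64.3] [-64.8 -36.9  65.8] [-0.9 -0.8 -1.1  0.6]
```

The box fit is good: origin about (614, 59), yaw -0.274, heights consistent. The drive rows contain no tilt term, so I'll go to the box's heading and see how the arm behaves at the edge of its reach, where it may tilt.

Call:
drive_tool([
  [[1,13.2,-7.8,0,0],[1,13.2,-7.8,0,0],[1,13.2,-7.8,0,0],[1,13.2,-7.8,0,0],[1,13.2,-7.8,0,0],[1,13.2,-7.8,0,0],[1,13.2,-7.8,0,0],[1,13.2,-7.8,0,0],[1,13.2,-7.8,0,0],[1,13.2,-7.8,0,0]],
])

```text
time: 1.35
tool_pos: [580.1, -160.8, 235.1]
tcp_rot: [-0.0, 0.994, 0.113, -0.0]
ft_force: [-0.2, -0.9, -0.2]
opening: 0.999
gripper_force: 0.0
```

Call:
drive_tool([
  [[1,5,3,-14,0],[1,5,3,-14,0],[1,5,3,-14,0],[1,5,3,-14,0],[1,5,3,-14,0],[1,5,3,-14,0],[1,5,3,-14,0],[1,5,3,-14,0],[1,5,3,-14,0],[1,5,3,-14,0]],
])

```text
time: 2.6
tool_pos: [654.8, -191.7, 602.6]
tcp_rot: [0.01, 0.993, 0.112, 0.023]
ft_force: [0.4, -0.2, -0.3]
opening: 0.999
gripper_force: 0.0
```

```bash
python3 -c "
from plant import r
s=r.read_state();print(s['joint_positions'].round(3),s['tool_pos'].round(1),s['tcp_rot'].round(3))"
```

```text
[-0.362  0.719  0.022  0.005  2.35   0.988] [ 654.8 -191.7  602.6] [0.01  0.993 0.112 0.023]
```

Call:
drive_tool([
  [[1,5,3,-10,0],[1,5,3,-10,0],[1,5,3,-10,0],[1,5,3,-10,0],[1,5,3,-10,0],[1,5,3,-10,0]],
])

```text
time: 3.35
tool_pos: [614.4, -183.7, 656.0]
tcp_rot: [0.018, 0.993, 0.112, 0.042]
ft_force: [0.4, 0.3, 0.1]
opening: 1.002
gripper_force: 0.0
```

```bash
python3 -c "
from plant import r
s=r.read_state();print(s['joint_positions'].round(3),s['tool_pos'].round(1),s['tcp_rot'].round(3))"
```

```text
[-0.375  0.636  0.023  0.012  2.393  0.98 ] [ 614.4 -183.7  656. ] [0.018 0.993 0.112 0.042]
```

Call:
drive_tool([
  [[1,0,0,4,0],[1,0,0,4,0],[1,0,0,4,0],[1,0,0,4,0]],
])

```text
time: 3.85
tool_pos: [627.3, -187.3, 490.9]
tcp_rot: [0.016, 0.993, 0.112, 0.039]
ft_force: [0.2, -1.0, -0.1]
opening: 1.0
gripper_force: 0.0
```

```bash
python3 -c "
from plant import r
s=r.read_state();print(s['joint_positions'].round(3),s['tool_pos'].round(1),s['tcp_rot'].round(3))"
```

```text
[-0.373  0.257  0.883  0.008  1.918  0.976] [ 627.3 -187.3  490.9] [0.016 0.993 0.112 0.039]
```

Tilt picked up at the reach limit persists, so I can build it up. Pushing outward horizontally should gain more.

Call:
drive_tool([
  [[1,17.5,9.5,0,0],[1,17.5,9.5,0,0],[1,17.5,9.5,0,0],[1,17.5,9.5,0,0],[1,17.5,9.5,0,0],[1,17.5,9.5,0,0],[1,17.5,9.5,0,0],[1,17.5,9.5,0,0],[1,17.5,9.5,0,0],[1,17.5,9.5,0,0]],
])

```text
time: 5.1
tool_pos: [838.1, -243.6, 391.4]
tcp_rot: [0.029, 0.991, 0.112, 0.068]
ft_force: [0.5, 0.6, 0.8]
opening: 0.996
gripper_force: 0.0
```

```bash
cat > st.py <<'E'
from plant import r
from h import *
s=r.read_state();M=rot(s['tcp_rot']).as_matrix()
print(s['joint_positions'].round(3),s['tool_pos'].round(1),s['tcp_rot'].round(4),'t',round(s['time'],2),'f',s['ft_force'].round(1))
z=M[:,2];print('axes xyz',M.T.round(3).tolist(),'tilt',np.arccos(-z[2]).round(3),'head',np.arctan2(z[1],z[0]).round(3))
E
python3 st.py
```

```text
[-0.345  1.006  0.023  0.009  1.964  1.005] [ 838.1 -243.6  391.4] [0.0288 0.991  0.1118 0.0683] t 5.1 f [0.5 0.6 0.8]
axes xyz [[0.966, 0.226, 0.129], [0.218, -0.973, 0.072], [0.142, -0.042, -0.989]] tilt 0.148 head -0.286
```

Call:
drive_tool([
  [[1,17.5,9.5,-3,0],[1,17.5,9.5,-3,0],[1,17.5,9.5,-3,0],[1,17.5,9.5,-3,0],[1,17.5,9.5,-3,0],[1,17.5,9.5,-3,0],[1,17.5,9.5,-3,0],[1,17.5,9.5,-3,0],[1,17.5,9.5,-3,0],[1,17.5,9.5,-3,0]],
])

```text
time: 6.35
tool_pos: [884.0, -253.4, 342.8]
tcp_rot: [0.04, 0.988, 0.112, 0.096]
ft_force: [0.3, -0.3, 0.8]
opening: 1.0
gripper_force: 0.0
```

```bash
python3 st.py
```

```text
[-0.339  1.069  0.023  0.012  1.84   1.011] [ 884.  -253.4  342.8] [0.0402 0.9883 0.1116 0.0961] t 6.35 f [ 0.3 -0.3  0.8]
axes xyz [[0.957, 0.228, 0.181], [0.213, -0.972, 0.101], [0.199, -0.058, -0.978]] tilt 0.209 head -0.284
```

```bash
cat > geo.py <<'E'
from h import *
def grid(x,y,z,n=7):
    g=np.stack(np.meshgrid(np.linspace(*x,n),np.linspace(*y,n),np.linspace(*z,n*2),indexing='ij'),-1).reshape(-1,3);return g
def tool(al,ph,o,flip=1):
    z=np.array([np.sin(al),0,-np.cos(al)]);x0=np.array([np.cos(al),0,np.sin(al)]);y0=np.array([0,-1.,0])
    M=np.stack([x0*np.cos(ph)+y0*np.sin(ph),-x0*np.sin(ph)+y0*np.cos(ph),z],1)
    h=46.5*o
    P=grid((-7.5,7.5),(h,h+17.5),(-67,17))@M.T
    F=grid((-7.5,7.5),(-h-17.5,-h),(-67,17))@M.T
    B=np.r_[grid((-37.5,37.5),(-94,94),(-190,-67),9)]@M.T
    C=grid((60,85),(-15,15),(-165,-140),3)@M.T
    return P,F,B,C
th0=np.radians(14.4)
def hits(Q,m=3):
    x,y,z=Q.T;j=18-(175-z)*np.tan(th0)
    c=[]
    inb=abs(y)<75+m
    c.append((inb&(x>-110-m)&(x<-9+m)&(z<55+0.5)).sum())
    c.append(((abs(y)>71-m)&inb&(x>-110-m)&(z<62+m)&(x<115)).sum())
    c.append((inb&(x>14-m)&(x<115+m)&(z>180-m)&(z<190+m)).sum())
    c.append(((abs(y)>71-m)&inb&(x>j-m)&(x<115+m)&(z<190+m)).sum())
    c.append((z<5).sum());return np.array(c)
def flapang(Q):
    x,y,z=Q.T;s=(abs(y)<67)&(z<174)
    d=np.c_[x-18,175-z][s];rr=np.hypot(*d.T);ok=rr<122
    if not ok.any(): return 0
    a=np.arctan2(d[:,0],d[:,1])+np.arcsin(np.clip(3/rr,0,1))  # from vertical, inwards
    return max(0,a[ok].max()+th0)
def run(al,ph,o,yb=-12,xs=np.arange(-95,-11,6),cam=True,zt=58,yoff=0,dbg=False):
    P,F,B,C=tool(al,ph,o)
    tip=P[P[:,2]<P[:,2].min()+12]
    t=np.array([-tip[:,0].max(),yb+yoff-tip[tip[:,0].argmax(),1],zt-P[:,2].min()])
    out=[]
    for xp in xs:
        s=t+[xp,0,0]
        h=hits(P+s,1)+hits(F+s)+hits(B+s)+(hits(C+s) if cam else 0)
        a=flapang(np.r_[P+s,F+s,B+s]);e=a-th0
        fx=18+np.sin(e)*min(121,(102.5)/max(np.cos(e),.1))-1.5   # flap at battery-top height or lower edge
        ed=175-121*np.cos(e)
        gap=99 if ed>75 else min(fx,18+121*np.sin(e)-1.5)-(xp+27)
        out.append((xp,h,a,gap))
    return out,t,F,P
if __name__=="__main__":
    for cam in(True,False):
        res=[]
        for al in np.arange(.3,1.15,.1):
            best=None
            for ph in np.arange(.2,1.4,.1):
                for o in(.4,.5,.6,.7,.8,.9,1):
                    q,t,F,P=run(al,ph,o,cam=cam)
                    nh=sum(x[1].sum() for x in q);g=min(x[3] for x in q)
                    k=(nh>0,-min(g,15)-10*q[-1][2])
                    if best is None or k<best[0]: best=(k,ph,o,nh,g,q[-1][2],(F.min(0)+t)[1],sum(x[1] for x in q))
            print(cam,al.round(2),[np.round(b,2) if not isinstance(b,tuple) else b for b in best])
E
python3 geo.py
```

```text
True 0.3 [(np.False_, np.float64(11.536867039352282)), np.float64(0.3), np.float64(0.4), np.int64(0), np.float64(-12.51), np.float64(0.1), np.float64(23.54), array([0, 0, 0, 0, 0])]
True 0.4 [(np.False_, np.float64(1.9646547784329522)), np.float64(0.4), np.float64(0.6), np.int64(0), np.float64(-3.9), np.float64(0.19), np.float64(39.4), array([0, 0, 0, 0, 0])]
True 0.5 [(np.False_, np.float64(-4.9399522377589395)), np.float64(0.5), np.float64(0.7), np.int64(0), np.float64(2.11), np.float64(0.28), np.float64(45.13), array([0, 0, 0, 0, 0])]
True 0.6 [(np.False_, np.float64(-20.860478146723796)), np.float64(0.9), np.float64(0.7), np.int64(0), np.float64(18.41), np.float64(0.59), np.float64(30.28), array([0, 0, 0, 0, 0])]
True 0.7 [(np.False_, np.float64(-24.231374201115564)), np.float64(1.0), np.float64(0.9), np.int64(0), np.float64(27.08), np.float64(0.92), np.float64(36.38), array([0, 0, 0, 0, 0])]
True 0.8 [(np.False_, np.float64(-25.37124364685817)), np.float64(1.1), np.float64(0.9), np.int64(0), np.float64(24.41), np.float64(1.04), np.float64(20.6), array([0, 0, 0, 0, 0])]
True 0.9 
[... 1472 characters left out ...]
.float64(-25.37124364685817)), np.float64(1.1), np.float64(0.9), np.int64(0), np.float64(24.41), np.float64(1.04), np.float64(20.6), array([0, 0, 0, 0, 0])]
False 0.9 [(np.False_, np.float64(-26.615719447003944)), np.float64(1.2), np.float64(0.9), np.int64(0), np.float64(18.41), np.float64(1.16), np.float64(7.74), array([0, 0, 0, 0, 0])]
False 1.0 [(np.False_, np.float64(-18.893321360619296)), np.float64(1.3), np.float64(0.9), np.int64(0), np.float64(6.41), np.float64(1.25), np.float64(-3.28), array([0, 0, 0, 0, 0])]
False 1.1 [(np.False_, np.float64(-17.09268105458454)), np.float64(1.1), np.int64(1), np.int64(0), np.float64(0.41), np.float64(1.67), np.float64(18.14), array([0, 0, 0, 0, 0])]
```

Geometry check: a tilt of about 0.7 with turn φ≈1.0 and opening 0.9 gives a clean sweep, with the flap at about 0.9 rad. I'll keep building tilt.

Call:
drive_tool([
  [[1,17.5,9.5,-5,0],[1,17.5,9.5,-5,0],[1,17.5,9.5,-5,0],[1,17.5,9.5,-5,0],[1,17.5,9.5,-5,0],[1,17.5,9.5,-5,0],[1,17.5,9.5,-5,0],[1,17.5,9.5,-5,0],[1,17.5,9.5,-5,0],[1,17.5,9.5,-5,0]],
])

```text
time: 7.6
tool_pos: [899.6, -255.6, 361.1]
tcp_rot: [0.052, 0.985, 0.111, 0.124]
ft_force: [0.4, -0.2, 0.1]
opening: 0.999
gripper_force: 0.0
```

```bash
python3 st.py
```

```text
[-0.337  1.054  0.023  0.015  1.795  1.014] [ 899.6 -255.6  361.1] [0.0518 0.9846 0.1112 0.1243] t 7.6 f [ 0.4 -0.2  0.1]
axes xyz [[0.944, 0.232, 0.233], [0.206, -0.97, 0.13], [0.256, -0.074, -0.964]] tilt 0.27 head -0.282
```

Call:
drive_tool([
  [[1,17.5,9.5,-4,0],[1,17.5,9.5,-4,0],[1,17.5,9.5,-4,0],[1,17.5,9.5,-4,0],[1,17.5,9.5,-4,0],[1,17.5,9.5,-4,0],[1,17.5,9.5,-4,0],[1,17.5,9.5,-4,0],[1,17.5,9.5,-4,0],[1,17.5,9.5,-4,0]],
])

```text
time: 8.85
tool_pos: [915.1, -258.5, 379.4]
tcp_rot: [0.063, 0.98, 0.111, 0.153]
ft_force: [0.7, -0.4, 0.2]
opening: 1.002
gripper_force: 0.0
```

Call:
drive_tool([
  [[1,17.5,9.5,-3,0],[1,17.5,9.5,-3,0],[1,17.5,9.5,-3,0],[1,17.5,9.5,-3,0],[1,17.5,9.5,-3,0],[1,17.5,9.5,-3,0],[1,17.5,9.5,-3,0],[1,17.5,9.5,-3,0],[1,17.5,9.5,-3,0],[1,17.5,9.5,-3,0]],
])

```text
time: 10.1
tool_pos: [930.4, -261.8, 398.2]
tcp_rot: [0.075, 0.974, 0.11, 0.181]
ft_force: [-0.1, -0.0, -0.2]
opening: 1.001
gripper_force: 0.0
```

Call:
drive_tool([
  [[1,17.5,9.5,-2,0],[1,17.5,9.5,-2,0],[1,17.5,9.5,-2,0],[1,17.5,9.5,-2,0],[1,17.5,9.5,-2,0],[1,17.5,9.5,-2,0],[1,17.5,9.5,-2,0],[1,17.5,9.5,-2,0],[1,17.5,9.5,-2,0],[1,17.5,9.5,-2,0]],
])

```text
time: 11.35
tool_pos: [945.4, -265.4, 417.6]
tcp_rot: [0.086, 0.968, 0.109, 0.209]
ft_force: [0.9, 0.3, -0.0]
opening: 1.002
gripper_force: 0.0
```

```bash
python3 st.py
```

```text
[-0.335  1.014  0.023  0.025  1.648  1.018] [ 945.4 -265.4  417.6] [0.0864 0.9679 0.1094 0.2093] t 11.35 f [ 0.9  0.3 -0. ]
axes xyz [[0.888, 0.248, 0.386], [0.176, -0.961, 0.213], [0.424, -0.121, -0.897]] tilt 0.457 head -0.279
```

Steady at +0.06 per call. Four more calls.

Call:
drive_tool([
  [[1,17.5,9.5,-1,0],[1,17.5,9.5,-1,0],[1,17.5,9.5,-1,0],[1,17.5,9.5,-1,0],[1,17.5,9.5,-1,0],[1,17.5,9.5,-1,0],[1,17.5,9.5,-1,0],[1,17.5,9.5,-1,0],[1,17.5,9.5,-1,0],[1,17.5,9.5,-1,0]],
])

```text
time: 12.6
tool_pos: [959.9, -269.0, 437.6]
tcp_rot: [0.098, 0.96, 0.109, 0.237]
ft_force: [0.1, 0.2, 0.1]
opening: 0.995
gripper_force: 0.0
```

Call:
drive_tool([
  [[1,17.5,9.5,0,0],[1,17.5,9.5,0,0],[1,17.5,9.5,0,0],[1,17.5,9.5,0,0],[1,17.5,9.5,0,0],[1,17.5,9.5,0,0],[1,17.5,9.5,0,0],[1,17.5,9.5,0,0],[1,17.5,9.5,0,0],[1,17.5,9.5,0,0]],
])

```text
time: 13.85
tool_pos: [973.8, -272.6, 458.2]
tcp_rot: [0.109, 0.952, 0.108, 0.265]
ft_force: [0.0, 0.5, 0.7]
opening: 1.003
gripper_force: 0.0
```

Call:
drive_tool([
  [[1,17.5,9.5,0,0],[1,17.5,9.5,0,0],[1,17.5,9.5,0,0],[1,17.5,9.5,0,0],[1,17.5,9.5,0,0],[1,17.5,9.5,0,0],[1,17.5,9.5,0,0],[1,17.5,9.5,0,0],[1,17.5,9.5,0,0],[1,17.5,9.5,0,0]],
])

```text
time: 15.1
tool_pos: [978.8, -273.8, 494.3]
tcp_rot: [0.12, 0.943, 0.107, 0.292]
ft_force: [0.4, 0.3, 0.0]
opening: 0.998
gripper_force: 0.0
```

Call:
drive_tool([
  [[1,17.5,9.5,0,0],[1,17.5,9.5,0,0],[1,17.5,9.5,0,0],[1,17.5,9.5,0,0],[1,17.5,9.5,0,0],[1,17.5,9.5,0,0],[1,17.5,9.5,0,0],[1,17.5,9.5,0,0],[1,17.5,9.5,0,0],[1,17.5,9.5,0,0]],
])

```text
time: 16.35
tool_pos: [976.9, -273.0, 540.1]
tcp_rot: [0.131, 0.933, 0.106, 0.319]
ft_force: [0.3, -0.1, -1.4]
opening: 1.002
gripper_force: 0.0
```

```bash
python3 st.py
```

```text
[-0.337  0.923  0.023  0.039  1.492  1.02 ] [ 976.9 -273.   540.1] [0.131  0.9326 0.1056 0.3194] t 16.35 f [ 0.3 -0.1 -1.4]
axes xyz [[0.774, 0.281, 0.568], [0.113, -0.943, 0.312], [0.623, -0.177, -0.762]] tilt 0.705 head -0.276
```

```bash
cat > pl.py <<'E'
from geo import *
from plant import r
import sys
bx=np.array([613.9,59.0,0]);by=-.274
RB=R.from_euler('z',by)
def w(p): return RB.apply(p)+bx
def b(p): return RB.inv().apply(np.asarray(p)-bx)
def cur():
    s=r.read_state();M=rot(s['tcp_rot']).as_matrix();return s,M
def state_box():
    s,M=cur();Mb=RB.as_matrix().T@M
    z=Mb[:,2];al=np.arctan2(np.hypot(z[0],z[1]),-z[2]);return b(s['tool_pos']),Mb,al
E
python3 - <<'E'
from pl import *
q,t,F,P=run(.705,1.0,.9)
for x in q: print(x[0],x[1],x[2].round(2),x[3].round(1))
print('t',t,'flap finger y',F.min(0)+t,F.max(0)+t)
s,M=cur()
for off in([-150,0,270],[-125,0,60]):
    g=w(t+off);print(g.round(),'tool units',(M.T@(g-s['tool_pos'])/40).round(2))
E
```

```text
Traceback (most recent call last):
AttributeError: 'int' object has no attribute 'round'
```

```bash
python3 - <<'E'
from pl import *
q,t,F,P=run(.705,1.0,.9)
for x in q: print(x[0],x[1],np.round(x[2],2),np.round(x[3],1))
print('t',t,'flap finger y',F.min(0)+t,F.max(0)+t)
s,M=cur()
for off in([-150,0,270],[-125,0,60]):
    g=w(t+off);print(g.round(),'tool units',(M.T@(g-s['tool_pos'])/40).round(2))
E
```

```text
-95 [0 0 0 0 0] 0 54.4
-89 [0 0 0 0 0] 0 48.4
-83 [0 0 0 0 0] 0 42.4
-77 [0 0 0 0 0] 0 36.4
-71 [0 0 0 0 0] 0 30.4
-65 [0 0 0 0 0] 0.02 26.2
-59 [0 0 0 0 0] 0.14 34.7
-53 [0 0 0 0 0] 0.26 43.8
-47 [0 0 0 0 0] 0.39 50.9
-41 [0 0 0 0 0] 0.52 58.2
-35 [0 0 0 0 0] 0.63 65.5
-29 [0 0 0 0 0] 0.74 73.0
-23 [0 0 0 0 0] 0.84 79.4
-17 [0 0 0 0 0] 0.92 99
t [ 16.45618096  20.07444734 105.93705647] flap finger y [ -3.22776136  36.37506645 113.18452847] [ 68.59488288  58.45242158 191.95469054]
[491. 114. 376.] tool units [ -9.02 -11.79  -6.16]
[515. 108. 166.] tool units [-11.58 -13.2   -1.76]
```

Call:
drive_tool([
  [[0.9,-9,-11.8,-6.2,10.7],[0.9,-9,-11.8,-6.2,10.7],[0.9,-9,-11.8,-6.2,10.7],[0.9,-9,-11.8,-6.2,10.7],[0.9,-9,-11.8,-6.2,10.7],[0.9,-9,-11.8,-6.2,10.7],[0.9,-9,-11.8,-6.2,10.7],[0.9,-9,-11.8,-6.2,10.7],[0.9,-9,-11.8,-6.2,10.7],[0.9,-9,-11.8,-6.2,10.7]],
])

```text
time: 17.6
tool_pos: [570.4, -28.2, 411.3]
tcp_rot: [-0.144, 0.775, -0.531, 0.312]
ft_force: [-0.6, -0.4, 0.7]
opening: 0.899
gripper_force: 0.0
```

```bash
python3 st.py; python3 - <<'E'
from pl import *
p,Mb,al=state_box();print(p.round(1),Mb.round(3).tolist(),al, 'phi',np.arctan2(-Mb[1,0],-Mb[1,1]))
s,M=cur()
q,t,F,P=run(al,1.0,.9)
for off in([-125,0,60],[-105,0,60]): print((M.T@(w(t+off)-s['tool_pos'])/40).round(2))
import cv2
c=r.camera_params('wrist');cv2.imwrite('pics/w1.png',r.read_camera('wrist'));np.save('w1.npy',c,allow_pickle=True)
E
```

```text
[-0.12  -0.623  1.959 -0.034  1.104  2.657] [570.4 -28.2 411.3] [-0.1445  0.7746 -0.5308  0.3119] t 17.6 f [-0.6 -0.4  0.7]
axes xyz [[0.242, -0.913, 0.33], [-0.732, -0.395, -0.555], [0.637, -0.107, -0.764]] tilt 0.702 head -0.167
[-18.3 -95.7 411.3] [[0.48, -0.598, 0.642], [-0.813, -0.578, 0.069], [0.33, -0.555, -0.764]] 0.7017761973078982 phi 0.9527186472706787
[-5.46  3.08  3.44]
[-5.22  2.78  3.76]
```

View pics/w1.png

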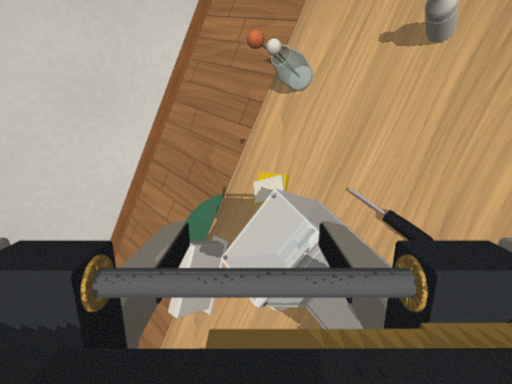

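j6 ran into its limit, so I'll use the equivalent half turn back (the gripper is symmetric). Recomputing with the actual orientation.

```bash
cat >> pl.py <<'E'
import geo
def usemat(Mb,flip):
    Mf=Mb@np.diag([-1,-1,1]) if flip else Mb   # fingers symmetric; camera side differs
    def tl(al,ph,o):
        h=46.5*o
        P=grid((-7.5,7.5),(h,h+17.5),(-67,17))@Mf.T
        F=grid((-7.5,7.5),(-h-17.5,-h),(-67,17))@Mf.T
        B=grid((-37.5,37.5),(-94,94),(-190,-67),9)@Mf.T
        C=grid((60,85),(-15,15),(-165,-140),3)@Mb.T
        return P,F,B,C
    geo.tool=tl
E
python3 - <<'E'
from pl import *
p,Mb,al=state_box();s,M=cur()
for dphi in(-180,-175,-170,-185):
  Mn=Mb@R.from_euler('z',dphi,degrees=True).as_matrix();usemat(Mn,True)
  for o in(.8,.9,1):
    q,t,F,P=run(0,0,o)
    print(dphi,o,sum(x[1] for x in q),'mingap',round(min(x[3] for x in q),1),'ang',np.round(q[-1][2],2),'Fy',(F.min(0)+t).round(0),(F.max(0)+t).round(0),'t',t.round(1))
    if o==.9 and dphi==-180:
      for off in([-150,0,230],): print((M.T@(w(t+off)-s['tool_pos'])/40).round(2))
E
```

```text
-180 0.8 [0 0 0 0 0] mingap 18.4 ang 0.74 Fy [-12.  29. 109.] [ 59.  57. 188.] t [ 11.5  17.8 103.7]
-180 0.9 [0 0 0 0 0] mingap 24.4 ang 0.87 Fy [ -7.  34. 114.] [ 64.  62. 193.] t [ 14.3  20.5 106.2]
[-4.33  0.99 -0.24]
-180 1 [0 0 3 0 0] mingap 26.5 ang 2.68 Fy [ -1.  39. 119.] [ 70.  67. 198.] t [ 17.1  23.1 108.8]
-175 0.8 [0 0 0 0 0] mingap 20.0 ang 0.8 Fy [ -9.  19. 111.] [ 62.  47. 190.] t [ 12.8  11.4 104.8]
-175 0.9 [0 0 0 0 0] mingap 24.4 ang 0.95 Fy [ -3.  24. 117.] [ 68.  51. 195.] t [ 15.8  13.7 107.4]
-175 1 [ 0  0 25  0  0] mingap 30.4 ang 2.96 Fy [  3.  28. 122.] [ 74.  56. 201.] t [ 18.7  16.  110.1]
-170 0.8 [0 0 0 0 0] mingap 24.4 ang 0.86 Fy [ -6.  13. 113.] [ 65.  40. 192.] t [ 14.4   8.5 105.6]
-170 0.9 [0 0 6 0 0] mingap 30.4 ang 1.92 Fy [  0.  17. 119.] [ 71.  44. 197.] t [ 17.6  10.5 108.4]
-170 1 [ 0  0 80  0  0] mingap 33.9 ang 2.35 Fy [  7.  21. 124.] [ 78.  48. 203.] t [ 20.7  12.4 111.2]
-185 0.8 [0 0 0 0 0] mingap 13.6 ang 0.65 Fy [-17.  34. 106.] [ 55.  63. 185.] t [  9.2  20.3 102.4]
-185 0.9 [ 0  0  0 11  0] mingap 18.4 ang 0.77 Fy [-12.  40. 111.] [ 60.  69. 190.] t [ 11.8  23.3 104.8]
-185 1 [  0   0   0 223   0] mingap 24.4 ang 0.9 Fy [ -6.  46. 116.] [ 65.  75. 195.] t [ 14.4  26.3 107.2]
```

Call:
drive_tool([
  [[0.85,-4.3,1,-0.2,-12],[0.85,-4.3,1,-0.2,-12],[0.85,-4.3,1,-0.2,-12],[0.85,-4.3,1,-0.2,-12],[0.85,-4.3,1,-0.2,-12],[0.85,-4.3,1,-0.2,-12],[0.85,-4.3,1,-0.2,-12],[0.85,-4.3,1,-0.2,-12],[0.85,-4.3,1,-0.2,-12]],
])

```text
time: 18.77
tool_pos: [496.0, 112.8, 338.7]
tcp_rot: [0.137, 0.912, 0.223, 0.315]
ft_force: [0.2, -0.2, 0.1]
opening: 0.851
gripper_force: 0.0
```

```bash
python3 st.py; python3 - <<'E'
from pl import *
p,Mb,al=state_box();s,M=cur();print(p.round(1),Mb.round(3).tolist())
for d in(-72,-80,-88):
  Mn=Mb@R.from_euler('z',d,degrees=True).as_matrix();usemat(Mn,True)
  for o in(.8,.85,.9):
    q,t,F,P=run(0,0,o)
    print(d,o,sum(x[1] for x in q),'mingap',round(min(x[3] for x in q),1),'ang',np.round(q[-1][2],2),'Fy',(F.min(0)+t).round(0),(F.max(0)+t).round(0),'t',t.round(1))
    if o==.85:
      for off in([-120,0,80],): print((M.T@(w(t+off)-s['tool_pos'])/40).round(2))
E
```

```text
[ 0.351 -0.756  2.167 -0.363  1.126  1.496] [496.  112.8 338.7] [0.1367 0.9123 0.223  0.315 ] t 18.77 f [ 0.2 -0.2  0.1]
axes xyz [[0.702, 0.493, 0.514], [0.321, -0.863, 0.39], [0.636, -0.109, -0.764]] tilt 0.701 head -0.17
[-128.1   19.9  338.7] [[0.543, 0.542, 0.641], [0.665, -0.744, 0.067], [0.514, 0.39, -0.764]]
-72 0.8 [0 0 0 0 0] mingap 24.4 ang 0.88 Fy [ -5.  11. 114.] [ 66.  38. 192.] t [ 14.8   7.6 105.9]
-72 0.85 [0 0 0 0 0] mingap 25.3 ang 1.05 Fy [ -2.  13. 117.] [ 69.  39. 195.] t [ 16.4   8.5 107.3]
[-1.8  -0.93  3.27]
-72 0.9 [0 0 7 0 0] mingap 30.4 ang 2.1 Fy [  1.  15. 120.] [ 72.  41. 198.] t [ 18.    9.4 108.7]
-80 0.8 [0 0 0 0 0] mingap 19.1 ang 0.79 Fy [-10.  25. 111.] [ 61.  52. 189.] t [ 12.8  15.8 104.6]
-80 0.85 [0 0 0 0 0] mingap 24.4 ang 0.86 Fy [ -7.  27. 113.] [ 64.  55. 192.] t [ 14.3  17.  105.9]
[-1.71 -1.13  3.27]
-80 0.9 [0 0 0 0 0] mingap 24.4 ang 0.93 Fy [ -4.  29. 116.] [ 67.  57. 195.] t [ 15.8  18.3 107.3]
-88 0.8 [0 0 0 0 0] mingap 13.9 ang 0.66 Fy [-17.  34. 106.] [ 55.  62. 185.] t [  9.3  20.1 102.6]
-88 0.85 [0 0 0 0 0] mingap 18.3 ang 0.72 Fy [-14.  37. 109.] [ 57.  65. 188.] t [ 10.6  21.6 103.8]
[-1.71 -1.29  3.26]
-88 0.9 [0 0 0 0 0] mingap 18.4 ang 0.78 Fy [-11.  40. 111.] [ 60.  68. 190.] t [ 11.9  23.  105.1]
```

Call:
drive_tool([
  [[0.85,-1.7,-1.1,3.3,-10],[0.85,-1.7,-1.1,3.3,-10],[0.85,-1.7,-1.1,3.3,-10],[0.85,-1.7,-1.1,3.3,-10],[0.85,-1.7,-1.1,3.3,-10],[0.85,-1.7,-1.1,3.3,-10],[0.85,-1.7,-1.1,3.3,-10],[0.85,-1.7,-1.1,3.3,-10],[0.85,-1.7,-1.1,3.3,-10]],
])

```text
time: 19.9
tool_pos: [518.1, 103.3, 185.7]
tcp_rot: [0.307, 0.558, 0.755, 0.154]
ft_force: [0.6, 0.0, -0.0]
opening: 0.848
gripper_force: 0.0
```

```bash
python3 st.py; python3 - <<'E'
from pl import *
p,Mb,al=state_box();print(p.round(1),Mb.round(3).tolist())
c=r.camera_params('wrist');w1=r.read_camera('wrist');np.save('w2.npy',c,allow_pickle=True)
cv2.imwrite('pics/w2raw.png',w1)
a=r.read_camera('scene')[160:290,220:350];d=r.read_camera('side')[130:260,150:280]
cv2.imwrite('pics/c2.png',np.vstack([np.hstack([cv2.resize(a,(390,300)),cv2.resize(d,(390,300))]),cv2.resize(w1[84:384,56:446],(780,300))[:, :]]))
cv2.imwrite('pics/w2.png',w1)
E
```

```text
[ 0.299 -0.626  2.37  -0.419  0.798  0.203] [518.1 103.3 185.7] [0.3067 0.5581 0.7554 0.1544] t 19.9 f [ 0.6  0.  -0. ]
axes xyz [[-0.189, 0.938, -0.291], [0.748, 0.329, 0.576], [0.636, -0.109, -0.764]] tilt 0.701 head -0.17
[-104.2   16.7  185.7] [[-0.436, 0.631, 0.641], [0.852, 0.52, 0.067], [-0.291, 0.576, -0.764]]
```

View pics/c2.png

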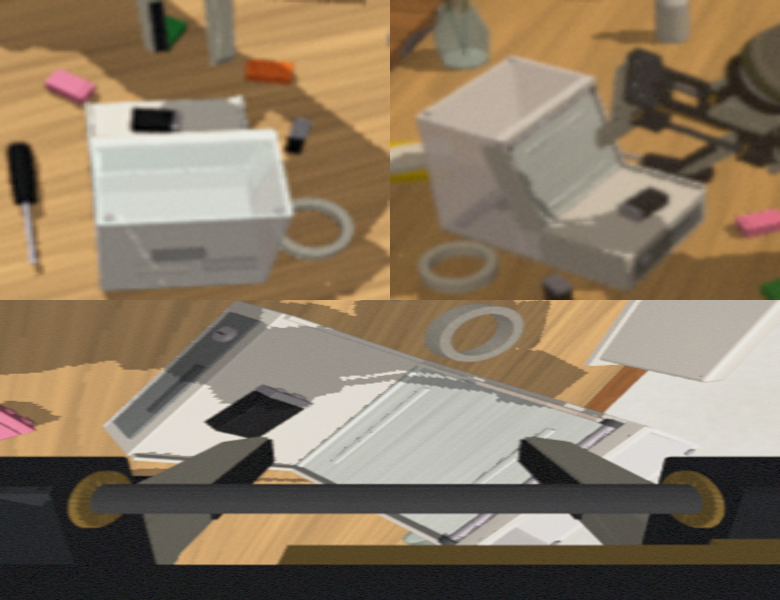

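The wrist view shows the battery in front of the flap. Enlarging it for a precise fit.

```bash
python3 -c "
import cv2
w=cv2.imread('pics/w2raw.png')[80:230,100:300];cv2.imwrite('pics/w2c.png',cv2.resize(w,None,fx=4,fy=4,interpolation=cv2.INTER_CUBIC))"
```

```text
(no output)
```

View pics/w2c.png

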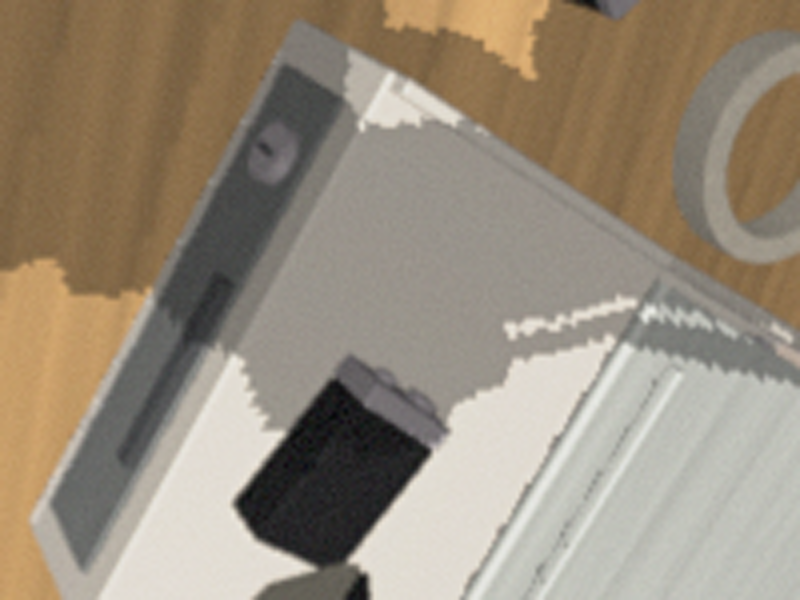

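```bash
cat > fit2.py <<'E'
from pl import *
from scipy.optimize import minimize
c=np.load('w2.npy',allow_pickle=True).item()
cr=lambda P:(proj(P,c)-[100,80])*4
B=[(-110,75,0),(-110,-75,0),(-110,75,62),(-12,67,58)];u=np.array([(300,20),(35,518),(395,75),(640,300)],float)
print((cr(place(B,613.9,59,0,by))-u).round(0).tolist())
f=lambda p:(cr(place(B[:3],p[0],p[1],0,p[2]))-u[:3]).ravel()
s=least_squares(f,[613.9,59,by],x_scale=[100,100,.3]);print('box wrist',s.x.round(3),s.fun.round(1))
poly=np.array([(350,355),(448,432),(325,567),(255,540),(235,505)],np.int32)
m=np.zeros((600,800),np.uint8);cv2.fillPoly(m,[poly],1)
K=np.array([(x,y,z) for x in(-13.25,13.25) for y in(-24.25,24.25) for z in(0,17.5)])
def cost(q,pb):
    h=cv2.convexHull(cr(place(place(K,q[0],q[1],55,q[2]),pb[0],pb[1],0,pb[2])).astype(np.float32))
    n=np.zeros_like(m);cv2.fillConvexPoly(n,(h*16).astype(np.int32),1,shift=4)
    return 1-(m&n).sum()/(m|n).sum()
for pb in((613.9,59,by),s.x):
    b0=min((minimize(cost,[-76,-12,a],args=(pb,),method='Nelder-Mead',options=dict(initial_simplex=[[-76,-12,a],[-66,-12,a],[-76,-2,a],[-76,-12,a+.1]])) for a in(0,.1,.2,-.1)),key=lambda o:o.fun)
    print('battery box frame',b0.x.round(2),'1-IoU',round(b0.fun,3),'world',place([b0.x[0],b0.x[1],55],pb[0],pb[1],0,pb[2]).round(1))
E
python3 fit2.py
```

```text
[[-11.0, -3.0], [-12.0, 4.0], [6.0, 4.0], [12.0, -20.0]]
box wrist [ 6.15942e+02  6.07580e+01 -2.60000e-01] [-8.3 -4.3 -0.8  3.9  9.1  1.8]
battery box frame [-74.54 -10.09  -0.21] 1-IoU 0.175 world [539.4  69.5  55. ]
battery box frame [-76.   -12.66  -0.19] 1-IoU 0.176 world [539.2  68.1  55. ]
```

```bash
python3 - <<'E'
from pl import *
p,Mb,al=state_box()
h=46.5*.85
for n,sg in(('tool+y',1),('tool-y',-1)):
    C=np.array([(x,sg*y,z) for z in(17,-20) for x in(-7.5,7.5) for y in(h,h+17.5)])
    print(n);print((C@Mb.T).round(1))
E
```

```text
tool+y
[[39.1 15.2 11.9]
 [50.2 24.3 22. ]
 [32.6 28.   7.6]
 [43.7 37.1 17.7]
 [15.4 12.8 40.2]
 [26.5 21.9 50.3]
 [ 8.9 25.6 35.9]
 [20.  34.6 45.9]]
tool-y
[[-10.8 -25.8 -33.6]
 [-21.9 -34.8 -43.6]
 [-17.3 -13.  -37.9]
 [-28.4 -22.1 -48. ]
 [-34.5 -28.2  -5.3]
 [-45.6 -37.3 -15.4]
 [-41.1 -15.5  -9.6]
 [-52.1 -24.5 -19.7]]
```

```bash
cat > u.py <<'E'
from pl import *
import sys
# goals in box frame TCP: x y z  [x y z ...], print units from current pose
p,Mb,al=state_box();print('at',p.round(1))
v=np.array(sys.argv[1:],float).reshape(-1,3)
for g in v: print(g,(Mb.T@(g-p)/40).round(2))
E
python3 u.py -69 -28 150  -69 -28 110 -69 -28 106 -69 -28 102 -69 -28 98 -69 -28 94
python3 - <<'E'
from pl import *
p,Mb,al=state_box();usemat(Mb,True)
P,F,B,C=geo.tool(0,0,.85)
for z in(150,110,103): s=np.array([-69,-28,z]);print([hits(Q+s,1) for Q in(P,F,B,C)],F.max(0)+s,P.min(0)+s)
E
```

```text
at [-104.2   16.7  185.6]
[-69. -28. 150.] [-1.08 -0.54  1.17]
[-69. -28. 110.] [-0.79 -1.11  1.93]
[-69. -28. 106.] [-0.76 -1.17  2.01]
[-69. -28. 102.] [-0.73 -1.23  2.09]
[-69. -28.  98.] [-0.7  -1.28  2.16]
[-69. -28.  94.] [-0.67 -1.34  2.24]
[array([0, 0, 0, 0, 0]), array([0, 0, 0, 0, 0]), array([0, 0, 0, 0, 0]), array([0, 0, 0, 0, 0])] [-18.79423856   9.11283813 236.21872745] [-151.27209372  -68.45830492  101.9985224 ]
[array([0, 0, 0, 0, 0]), array([0, 0, 0, 0, 0]), array([0, 0, 0, 0, 0]), array([0, 0, 0, 0, 0])] [-18.79423856   9.11283813 196.21872745] [-151.27209372  -68.45830492   61.9985224 ]
[array([1, 0, 0, 0, 0]), array([0, 0, 0, 0, 0]), array([0, 0, 0, 0, 0]), array([0, 0, 0, 0, 0])] [-18.79423856   9.11283813 189.21872745] [-151.27209372  -68.45830492   54.9985224 ]
```

Call:
drive_tool([
  [[0.85,-1.08,-0.54,1.17,0],[0.85,-1.08,-0.54,1.17,0],[0.85,-0.79,-1.11,1.93,0],[0.85,-0.79,-1.11,1.93,0],[0.85,-0.76,-1.17,2.01,0],[0.85,-0.76,-1.17,2.01,0]],
])

```text
time: 20.8
tool_pos: [540.6, 51.1, 107.6]
tcp_rot: [0.307, 0.557, 0.756, 0.155]
ft_force: [-0.5, 0.7, 0.5]
opening: 0.845
gripper_force: 0.0
```

```bash
python3 st.py; python3 u.py -69 -28 105 -69 -28 104 -69 -28 103 -69 -28 102 -69 -28 101
```

```text
[ 0.124 -0.483  2.433 -0.37   0.54   0.079] [540.6  51.1 107.6] [0.3072 0.5575 0.7556 0.1549] t 20.8 f [-0.5  0.7  0.5]
axes xyz [[-0.19, 0.938, -0.292], [0.747, 0.33, 0.577], [0.637, -0.109, -0.763]] tilt 0.702 head -0.169
at [-68.4 -27.4 107.6]
[-69. -28. 105.] [ 0.01 -0.05  0.04]
[-69. -28. 104.] [ 0.02 -0.07  0.06]
[-69. -28. 103.] [ 0.03 -0.08  0.08]
[-69. -28. 102.] [ 0.03 -0.1   0.1 ]
[-69. -28. 101.] [ 0.04 -0.11  0.11]
```

Call:
drive_tool([
  [[0.85,0.01,-0.03,0.04,0],[0.85,0.02,-0.06,0.08,0],[0.85,0.02,-0.06,0.08,0]],
])

```text
time: 21.18
tool_pos: [539.8, 50.2, 101.8]
tcp_rot: [0.307, 0.558, 0.756, 0.154]
ft_force: [-0.9, 0.1, 0.2]
opening: 0.851
gripper_force: 0.0
```

```bash
python3 st.py;python3 u.py -69 -28 105
```

```text
[ 0.121 -0.472  2.437 -0.376  0.528  0.085] [539.8  50.2 101.8] [0.3066 0.5578 0.7557 0.154 ] t 21.18 f [-0.9  0.1  0.2]
axes xyz [[-0.19, 0.938, -0.292], [0.749, 0.33, 0.575], [0.635, -0.109, -0.765]] tilt 0.7 head -0.17
at [-68.9 -28.5 101.8]
[-69. -28. 105.] [-0.01  0.05 -0.06]
```

Call:
drive_tool([
  [[0.85,0.01,-0.03,0.04,0],[0.85,0.02,-0.05,0.06,0],[0.85,0.02,-0.05,0.06,0]],
])

```text
time: 21.55
tool_pos: [539.6, 49.9, 98.3]
tcp_rot: [0.306, 0.558, 0.756, 0.154]
ft_force: [-0.7, -0.0, 0.3]
opening: 0.849
gripper_force: 0.0
```

```bash
python3 st.py
```

```text
[ 0.121 -0.465  2.439 -0.382  0.52   0.091] [539.6  49.9  98.3] [0.3065 0.5578 0.7558 0.1539] t 21.55 f [-0.7 -0.   0.3]
axes xyz [[-0.19, 0.938, -0.292], [0.749, 0.33, 0.575], [0.635, -0.109, -0.765]] tilt 0.7 head -0.17
```

```bash
python3 u.py -69 -28 130 -88 13 130 -88 13 98.5; python3 - <<'E'
from pl import *
p,Mb,al=state_box();usemat(Mb,True)
for o in(.85,.92):
  P,F,B,C=geo.tool(0,0,o); dy=46.5*(o-.85)*Mb[:,1]
  for xp in range(-100,1,10):
    s=np.array([xp+10.8,13,98.5])+dy
    a=flapang(np.r_[F+s,B+s]);e=a-th0
    print(o,xp,[hits(Q+s,1).tolist() for Q in(F,B,C)],'th',np.round(a,2),'edge x',np.round(18+121*np.sin(e),0),'z',np.round(175-121*np.cos(e)),'batt front',xp+30)
  print((F+s).min(0),(F+s).max(0))
E
```

```text
at [-69.  -28.8  98.3]
[-69. -28. 130.] [-0.21  0.47 -0.6 ]
[-88.  13. 130.] [ 0.87  0.7  -0.84]
[-88.   13.   98.5] [ 1.1   0.25 -0.24]
0.85 -100 [[0, 0, 0, 0, 0], [0, 0, 0, 0, 0], [0, 0, 0, 0, 0]] th 0 edge x -12.0 z 58.0 batt front -70
0.85 -90 [[0, 0, 0, 0, 0], [0, 0, 0, 0, 0], [0, 0, 0, 0, 0]] th 0 edge x -12.0 z 58.0 batt front -60
0.85 -80 [[0, 0, 0, 0, 0], [0, 0, 0, 0, 0], [0, 0, 0, 0, 0]] th 0 edge x -12.0 z 58.0 batt front -50
0.85 -70 [[0, 0, 0, 0, 0], [0, 0, 0, 0, 0], [0, 0, 0, 0, 0]] th 0 edge x -12.0 z 58.0 batt front -40
0.85 -60 [[0, 0, 0, 0, 0], [0, 0, 0, 0, 0], [0, 0, 0, 0, 0]] th 0.0 edge x -12.0 z 58.0 batt front -30
0.85 -50 [[0, 0, 0, 0, 0], [0, 0, 0, 0, 0], [0, 0, 0, 0, 0]] th 0.18 edge x 9.0 z 54.0 batt front -20
0.85 -40 [[0, 0, 0, 0, 0], [0, 0, 0, 0, 0], [0, 0, 0, 0, 0]] th 0.36 edge x 31.0 z 55.0 batt front -10
0.85 -30 [[0, 0, 0, 0, 0], [0, 0, 0, 0, 0], [0, 0, 0, 0, 0]] th 0.54 edge x 52.0 z 59.0 batt front 0
0.85 -20 [[0, 0, 0, 0, 0], [0, 0, 0, 0, 0], [0, 0, 0, 0, 0]] th 0.7 edge x 71.0 z 66.0 batt front 10
0.85 -10 [[0, 0, 0, 0, 0], [0, 0, 0, 0, 0], [0, 
[... 739 characters left out ...]
t -30
0.92 -50 [[0, 0, 0, 0, 0], [0, 0, 0, 0, 0], [0, 0, 0, 0, 0]] th 0.25 edge x 18.0 z 54.0 batt front -20
0.92 -40 [[0, 0, 0, 0, 0], [0, 0, 0, 0, 0], [0, 0, 0, 0, 0]] th 0.45 edge x 42.0 z 56.0 batt front -10
0.92 -30 [[0, 0, 0, 0, 0], [0, 0, 0, 0, 0], [0, 0, 0, 0, 0]] th 0.63 edge x 63.0 z 63.0 batt front 0
0.92 -20 [[0, 0, 0, 0, 0], [0, 0, 0, 0, 0], [0, 0, 0, 0, 0]] th 0.79 edge x 80.0 z 71.0 batt front 10
0.92 -10 [[0, 0, 0, 0, 0], [0, 0, 0, 0, 0], [0, 0, 0, 0, 0]] th 0.93 edge x 94.0 z 81.0 batt front 20
0.92 0 [[0, 0, 4, 0, 0], [0, 0, 1, 0, 0], [0, 0, 0, 0, 0]] th 2.12 edge x 134.0 z 210.0 batt front 30
[ -6.33101312  26.12036596 109.7597171 ] [ 65.09605304  53.59030447 188.43073991]
```

Call:
drive_tool([
  [[0.85,-0.21,0.47,-0.6,0],[0.9,0.87,0.7,-0.84,0],[0.9,0.9,0.72,-0.84,0],[0.9,0.9,0.72,-0.84,0],[0.9,1.12,0.3,-0.27,0],[0.9,1.12,0.3,-0.27,0],[0.9,1.12,0.3,-0.27,0]],
])

```text
time: 22.42
tool_pos: [533.5, 96.3, 100.9]
tcp_rot: [0.307, 0.558, 0.756, 0.154]
ft_force: [0.5, -1.0, 0.1]
opening: 0.897
gripper_force: 0.0
```

```bash
python3 st.py; python3 u.py -87 14 100 -70 14 100 -60 14 100 -45 14 100 -30 14 100 -15 14 100 -3 14 100; python3 - <<'E'
from plant import r
import cv2,numpy as np
w1=r.read_camera('wrist')
a=r.read_camera('scene')[160:290,220:350];d=r.read_camera('side')[130:260,150:280]
cv2.imwrite('pics/c3.png',np.vstack([np.hstack([cv2.resize(a,(390,300)),cv2.resize(d,(390,300))]),cv2.resize(w1[80:230,100:490],(780,300))]))
E
```

```text
[ 0.266 -0.428  2.409 -0.528  0.573  0.329] [533.5  96.3 100.9] [0.3065 0.5581 0.7556 0.1536] t 22.43 f [ 0.5 -1.   0.1]
axes xyz [[-0.189, 0.938, -0.292], [0.749, 0.33, 0.574], [0.635, -0.11, -0.765]] tilt 0.7 head -0.172
at [-87.5  14.1 100.9]
[-87.  14. 100.] [-0.   -0.01  0.03]
[-70.  14. 100.] [-0.19  0.26  0.3 ]
[-60.  14. 100.] [-0.3   0.42  0.46]
[-45.  14. 100.] [-0.46  0.66  0.7 ]
[-30.  14. 100.] [-0.62  0.89  0.94]
[-15.  14. 100.] [-0.79  1.13  1.18]
[ -3.  14. 100.] [-0.92  1.32  1.37]
```

View pics/c3.png

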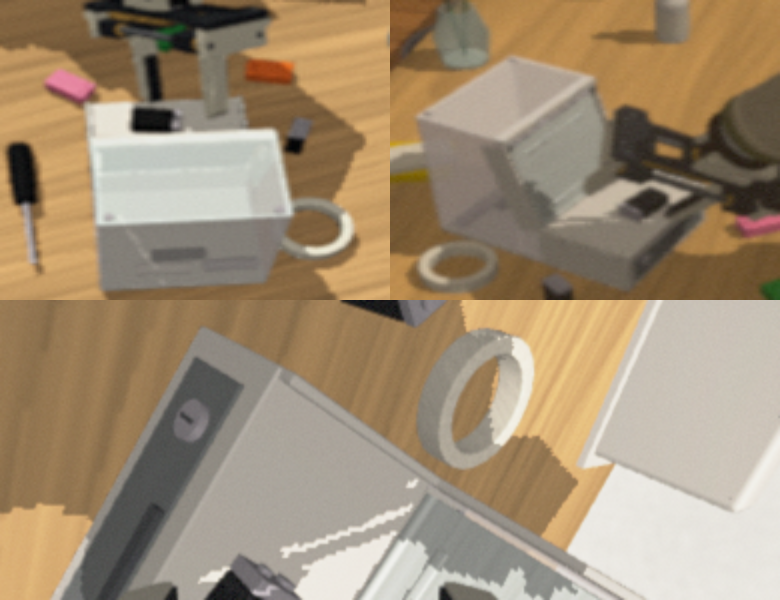

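Call:
drive_tool([
  [[0.9,-0.06,0.07,0.1,0],[0.9,-0.12,0.16,0.2,0],[0.9,-0.19,0.26,0.3,0],[0.9,-0.25,0.34,0.38,0],[0.9,-0.3,0.42,0.46,0],[0.9,-0.36,0.5,0.54,0],[0.9,-0.41,0.58,0.62,0],[0.9,-0.41,0.58,0.62,0]],
])

```text
time: 23.58
tool_pos: [570.0, 86.6, 99.9]
tcp_rot: [0.307, 0.558, 0.756, 0.154]
ft_force: [-0.1, -0.5, 0.2]
opening: 0.901
gripper_force: 0.0
```

```bash
python3 st.py; python3 u.py -45 14 100 -30 14 100 -15 14 100 -3 14 100; python3 - <<'E'
from plant import r
import cv2,numpy as np
w1=r.read_camera('wrist')
a=r.read_camera('scene')[190:250,230:310];d=r.read_camera('side')[160:240,180:280]
cv2.imwrite('pics/c4.png',np.vstack([np.hstack([cv2.resize(a,(390,300)),cv2.resize(d,(390,300))]),cv2.resize(w1[80:230,100:490],(780,300))]))
E
```

```text
[ 0.213 -0.311  2.327 -0.508  0.518  0.28 ] [570.   86.6  99.9] [0.3066 0.5579 0.7557 0.154 ] t 23.57 f [-0.1 -0.5  0.2]
axes xyz [[-0.189, 0.938, -0.292], [0.749, 0.33, 0.575], [0.635, -0.109, -0.764]] tilt 0.701 head -0.17
at [-49.8  14.6  99.9]
[-45.  14. 100.] [-0.07  0.07  0.07]
[-30.  14. 100.] [-0.23  0.3   0.31]
[-15.  14. 100.] [-0.39  0.54  0.55]
[ -3.  14. 100.] [-0.52  0.73  0.75]
```

View pics/c4.png

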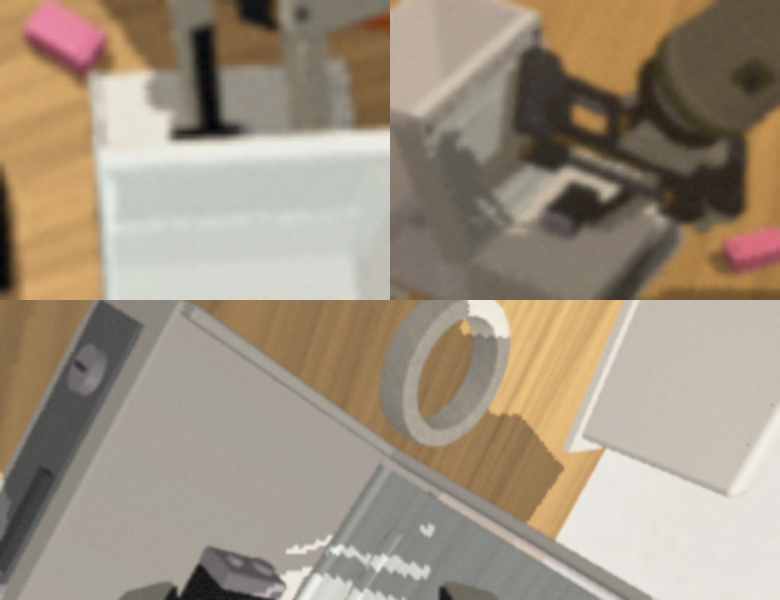

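Call:
drive_tool([
  [[0.9,-0.07,0.07,0.07,0],[0.9,-0.13,0.16,0.17,0],[0.9,-0.2,0.26,0.26,0],[0.9,-0.26,0.35,0.36,0],[0.9,-0.33,0.45,0.46,0],[0.9,-0.39,0.54,0.55,0],[0.9,-0.46,0.63,0.65,0],[0.9,-0.52,0.73,0.75,0],[0.9,-0.52,0.73,0.75,0]],
])

```text
time: 24.85
tool_pos: [614.9, 73.6, 99.9]
tcp_rot: [0.307, 0.558, 0.756, 0.154]
ft_force: [-5.0, 2.3, -0.0]
opening: 0.903
gripper_force: 2.1
```

```bash
python3 st.py; python3 u.py -3 14 100 2 14 100 -60 14 100; python3 - <<'E'
from plant import r
import cv2,numpy as np
w1=r.read_camera('wrist')
a=r.read_camera('scene')[190:270,230:334];d=r.read_camera('side')[150:240,170:287]
cv2.imwrite('pics/c5.png',np.vstack([np.hstack([cv2.resize(a,(390,300)),cv2.resize(d,(390,300))]),cv2.resize(w1[80:230,100:490],(780,300))]))
E
```

```text
[ 0.157 -0.181  2.223 -0.473  0.472  0.212] [614.9  73.6  99.9] [0.3066 0.5578 0.7557 0.1542] t 24.85 f [-5.   2.3 -0. ]
axes xyz [[-0.19, 0.938, -0.291], [0.749, 0.33, 0.575], [0.635, -0.109, -0.764]] tilt 0.701 head -0.17
at [-3.  14.3 99.9]
[ -3.  14. 100.] [-0.01 -0.   -0.  ]
[  2.  14. 100.] [-0.06  0.08  0.08]
[-60.  14. 100.] [ 0.61 -0.9  -0.92]
```

View pics/c5.png

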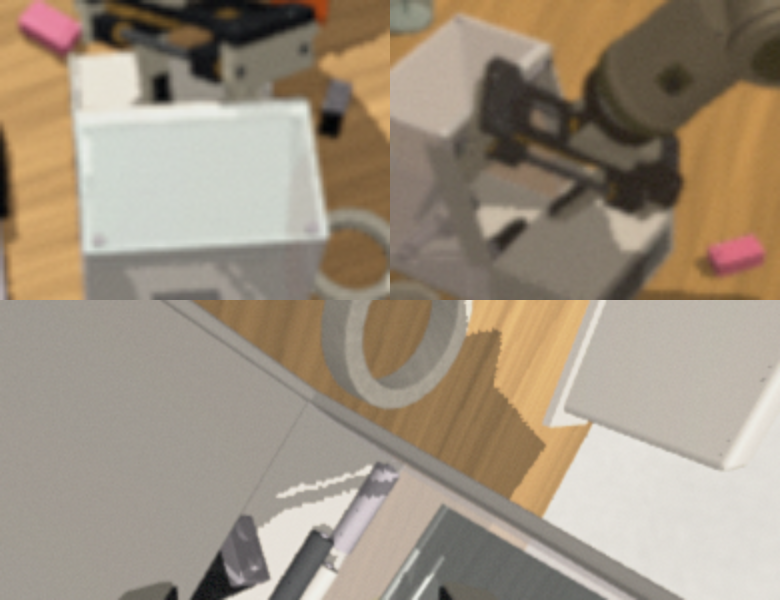

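Call:
drive_tool([
  [[0.9,-0.03,0.04,0.04,0],[0.9,-0.06,0.08,0.08,0],[0.9,-0.08,0.11,0.11,0],[0.9,-0.08,0.11,0.11,0],[0.9,-0.08,0.11,0.11,0],[0.9,-0.08,0.11,0.11,0]],
])

```text
time: 25.75
tool_pos: [620.9, 71.7, 99.7]
tcp_rot: [0.306, 0.558, 0.756, 0.154]
ft_force: [-4.2, 1.7, 0.5]
opening: 0.898
gripper_force: 2.2
```

```bash
python3 st.py; python3 u.py -3 14 100  -60 14 100; python3 - <<'E'
from pl import *
w1=r.read_camera('wrist');c=r.camera_params('wrist');cv2.imwrite('pics/w6.png',w1)
# predicted position of sill line, and of battery lying on the floor just behind sill
pr=lambda P:proj(w(np.array(P,float)),c).round().tolist()
print('sill',pr([(-9,-30,55),(-9,14,55),(-9,60,55)]),'floor',pr([(5,14,8),(5,14,25),(30,14,8),(5,60,8)]))
print('battery end on ledge',pr([(-12,13,72),(14,13,72),(14,13,55)]))
g=cv2.cvtColor(w1,cv2.COLOR_BGR2GRAY)[160:236:3,170:300:3]
for row in g: print(' '.join(f'{v//10:2d}' for v in row))
E
```

```text
[ 0.15  -0.165  2.208 -0.467  0.467  0.202] [620.9  71.7  99.7] [0.3065 0.5577 0.7558 0.154 ] t 25.75 f [-4.2  1.7  0.5]
axes xyz [[-0.19, 0.938, -0.292], [0.749, 0.33, 0.575], [0.635, -0.109, -0.765]] tilt 0.7 head -0.17
at [ 3.3 14.1 99.7]
[ -3.  14. 100.] [ 0.07 -0.1  -0.11]
[-60.  14. 100.] [ 0.69 -1.   -1.02]
sill [[171.0, 256.0], [203.0, 202.0], [238.0, 142.0]] floor [[190.0, 178.0], [199.0, 188.0], [213.0, 187.0], [218.0, 128.0]]
battery end on ledge [[211.0, 216.0], [239.0, 224.0], [226.0, 211.0]]
15 15 15 15 15 15 15 15 15 15 15 15 15 15 15 15 15 15 15 14 15 15 15 15 15 15 15 15 15 15 15 15 15 15 15 15 15 15 10 10 11 14 17 16
15 15 15 15 15 15 15 15 15 15 15 15 15 15 15 15 15 15 15 15 15 15 15 15 15 15 15 15 15 15 15 15 15 15 15 15 15 14 10 11 12 12 18 17
15 15 15 15 15 15 15 15 15 15 15 15 15 15 15 15 15 15 12 15 15 15 15 15 15 15 15 15 15 15 15 15 15 15 15 15 23 11 13 11 12 15 14 18
15 15 15 15 15 15 15 15 15 15 15 16 15 15 15 15 15 14 10 13 14 15 15 15 15 15 15 15 15 15 15 18 19 22 23 20 12 14 18 20 21 18 18 18
15 15 15 15 15 15 15 15 15 16 15 15 15 15 15 15 15 10 12 11 1
[... 2142 characters left out ...]
3 18 17 18 18 18 17 17 18 17 18 18 18 18
14 11 10  9 10  9 11 22 22 22 22 22 20  8 15 22 22 22 22 22 23 13  7  9 10  9 10 22 23 23 20 18 17 18 18 18 17 18 18 17 18 18 17 17
 9 10 10 10 10  3 10 22 22 22 22 22 22 22 23 22 22 22 22 22 22  7  9 10  9  8 18 23 23 22 18 17 18 18 18 18 18 18 17 18 17 17 17 17
10 10 10 10  6  1  8 22 22 22 22 22 22 22 22 22 22 22 22 22  8  8  9 10  9 16 23 23 23 18 18 18 18 18 18 18 18 17 17 17 17 17 17 17
 9 10 10  9  2  2  7 22 22 22 22 22 22 22 22 22 22 22 22 18  7  9  9 10  8 22 23 23 20 18 18 18 18 18 18 18 18 17 17 17 17 18 18 13
10 10 10  3  3  2  6 22 22 22 22 22 22 22 22 22 22 22 22 19  9  9 10  9 20 23 23 22 17 18 18 18 18 18 17 18 18 17 17 18 18 18 15 16
```

The battery lies whole on the chamber floor, with floor visible all round it below the sill line. Drawing straight back.

Call:
drive_tool([
  [[0.9,0.1,-0.15,-0.16,0],[0.9,0.2,-0.3,-0.31,0],[0.9,0.3,-0.44,-0.46,0],[0.9,0.4,-0.6,-0.62,0],[0.9,0.55,-0.8,-0.82,0],[0.9,0.69,-1.0,-1.02,0],[0.9,0.85,-1.25,-1.27,0],[0.9,0.98,-1.43,-1.45,0],[0.9,0.98,-1.43,-1.45,0]],
])

```text
time: 26.92
tool_pos: [533.7, 96.2, 100.2]
tcp_rot: [0.307, 0.557, 0.756, 0.154]
ft_force: [0.1, 0.3, -0.7]
opening: 0.901
gripper_force: 0.0
```

```bash
python3 st.py; python3 u.py -95 14 130 -110 14 200
```

```text
[ 0.264 -0.427  2.411 -0.527  0.568  0.327] [533.7  96.2 100.2] [0.3068 0.5574 0.7559 0.1545] t 26.93 f [ 0.1  0.3 -0.7]
axes xyz [[-0.19, 0.937, -0.292], [0.748, 0.331, 0.575], [0.636, -0.109, -0.764]] tilt 0.701 head -0.169
at [-87.3  14.1 100.2]
[-95.  14. 130.] [-0.14  0.31 -0.69]
[-110.   14.  200.] [-0.48  1.08 -2.27]
```

Call:
drive_tool([
  [[0.9,-0.14,0.31,-0.69,0],[0.9,-0.48,1.08,-2.27,0],[0.9,-0.48,1.08,-2.27,0],[0.9,-0.48,1.08,-2.27,0],[0.9,-0.48,1.08,-2.27,0]],
])

```text
time: 27.55
tool_pos: [511.8, 101.5, 197.6]
tcp_rot: [0.306, 0.558, 0.756, 0.153]
ft_force: [-0.1, -0.9, -1.1]
opening: 0.902
gripper_force: 0.0
```

```bash
python3 st.py; python3 - <<'E'
from pl import *
w1=r.read_camera('wrist');c=r.camera_params('wrist');cv2.imwrite('pics/w7.png',w1)
w2=cv2.imread('pics/w2raw.png');c2=np.load('w2.npy',allow_pickle=True).item()
def gray(img,c,P): 
    g=cv2.GaussianBlur(cv2.cvtColor(img,cv2.COLOR_BGR2GRAY),(3,3),0);o=[]
    for u,v in proj(w(np.array(P,float)),c): o.append(int(g[int(v),int(u)]) if 0<=v<384 and 0<=u<512 else -1)
    return o
L=[(x,y,55) for y in(20,0,-15) for x in range(-104,-18,10)]
print('ledge before',gray(w2,c2,L));print('ledge now   ',gray(w1,c,L))
Fl=[(18-(175-z)*np.tan(th0),y,z) for y in(50,35) for z in range(62,120,8)]
print('flap before',gray(w2,c2,Fl));print('flap now',gray(w1,c,Fl))
a=r.read_camera('side');a0=cv2.imread('pics/side0.png');print('side flap region diff (median)',[int(np.median(cv2.absdiff(a[y:y+10,190:215],a0[y:y+10,190:215]))) for y in range(165,215,10)])
E
```

```text
[ 0.3   -0.665  2.369 -0.404  0.837  0.18 ] [511.8 101.5 197.6] [0.3058 0.558  0.7561 0.1529] t 27.55 f [-0.1 -0.9 -1.1]
axes xyz [[-0.19, 0.937, -0.292], [0.75, 0.33, 0.573], [0.633, -0.11, -0.766]] tilt 0.698 head -0.172
ledge before [149, 148, 149, 148, 150, 149, 148, 219, 219, 201, 149, 39, 28, 29, 67, 195, 220, 220, 221, 221, 27, 37, 37, 35, 221, 220, 220]
ledge now    [141, 141, 142, 142, 141, 143, 142, 214, 212, 213, 142, 142, 188, 214, 214, 213, 213, 213, 215, 214, 215, 214, 215, 214, 214, 213, 213]
flap before [138, 173, 185, 188, 192, 191, 186, 193, 217, 198, 194, 188, 194, 192, 186, 192]
flap now [134, 152, 168, 180, 184, 183, 178, 182, 215, 187, 186, 180, 182, 184, 177, 183]
side flap region diff (median) [8, 49, 58, 58, 57]
```

The ledge is empty, the flap is back to its closed appearance, and nothing touches the arm. Handing in.

```bash
python3 -c "
from plant import r
print(r.finish_job())"
```

```text
the job is handed in; nothing more can be done
None
```

The used 9-volt battery is in the collection box, the flap is closed again and the job is handed in at about 27.6 s; I saw no sign of the flap touching the battery, though it was hidden from the cameras for part of the push, and the verdict was not shown.

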